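# Reset the angle of a restorer's swivel vise

### The job

The swivel vise on the bench is clamped at the wrong angle. Loosen its black wing knob until the turntable is free, swing the vise by its upright steel handle until its pointer faces the tip of the brass marker on the scale, then tighten the knob again by feel, firmly but not too hard (about 0.45 newton-metres), and let go. Do not force the vise round while it is clamped, and leave the other things on the bench alone.

Things in the scene. Friction and masses are not known exactly. Their poses are not given: they have to be found in the camera images.
- base: Fixed grey round base of the swivel vise, 336 mm across, 16 mm high, origin under its centre on the pivot axis; z up, x to the zero of its scale, on the side away from the robot, turned up to 20 degrees either way. The wing knob stands on its -y side, 110 mm from the pivot axis.
- pivot (a point): Point on the upright pivot axis at the top of the dark steel turntable (270 mm across, top 30 mm above the bench); axes as the base's. The turntable carries a small grey vise gripping a dark wooden moulding: it fills a circle of 65 mm radius around the axis, up to 102 mm above the bench.
- turntable (a joint): Swing of the turntable with the vise, rad, positive counterclockwise from above; 0 when the pointer is at the zero of the scale (the base's x axis). Starts clamped at -0.5 to -0.3. Free, it swings with about 0.2 N m of drag and stays where it is left; clamped, 3 to 6 N m would force it round, which is not allowed.
- handle (a point): The upright round steel handle on the turntable: 18 mm diameter, from 38 to 90 mm above the bench (below that a 28 mm wide foot), 115 mm from the pivot axis, opposite the pointer. This point is on its axis, 72 mm above the bench, a good height to grip. Its x axis points to the pivot, its y axis along the swing.
- pointer_tip (a point): Tip of the steel pointer at the turntable's edge, 156 mm from the pivot axis, 30 mm above the bench. Its x axis points straight out from the pivot axis.
- marker: Brass marker clip on the rim of the base, about 30 mm long, 16 mm wide, 28 mm high; it cannot be moved. This body's origin lies on the pivot axis at bench height; its x axis points out through the marker's tip. The vise is at the wanted angle when the pointer's x axis is in line with it (turntable value 0.25 to 0.7 rad).
- marker_tip (a point): The inward-looking tip of the brass marker, 158 mm from the pivot axis and 20 mm above the bench.
- knob_grip (a point): Centre of the bar of the black wing knob, on the knob's upright axis, 69 mm above the bench. The bar is 56 mm long (this point's x axis), 14 mm wide (y) and 26 mm high (56 to 82 mm above the bench), on a narrower neck over a 26 mm wide collar that reaches up to 46 mm. Tightening sinks the knob by 4.5 mm per rad.
- knob (a joint): Turn of the knob, rad: clockwise from above tightens and makes it grow. Starts clamped (10 to 40 N) within 0.04 of 0; stops at -1.2 and 1.2. It comes free 0.05 to 0.4 rad looser; at -0.75 it is free at every swing. Wear: at the new swing it gets tight up to 0.4 rad earlier or later than at the old one, so its value does not tell how tight it is; feel the torque.
- washer: Steel washer under the knob, 28 mm across, on the knob's axis, that presses on the turntable. Loose, the knob turns with under 0.15 N m. From first contact, tightening adds about 140 N of clamping force per rad; the torque rises above that of the loose knob by about 0.28 N m at 28 N, 0.42 at 42 N and 0.58 at 58 N. Well tight is 28 to 58 N; it stays as left.
- rim: The turntable's upper face, unevenly worn by fractions of a mm, on which the washer presses. Origin on the pivot axis at bench height.
- tin: Open red tin, 100 x 150 mm, 75 mm high, with bits of wood and wax; origin under its centre. Leave it alone.
- wax_stick: Black stick of filler wax, 24 x 95 x 18 mm, lying on the bench; origin under its centre. Leave it alone.
- jar: Amber glass jar with a steel cap, 60 mm across, 75 mm high; origin under its centre. Leave it alone.
- driver: Screwdriver, 190 mm long, lying on the bench. Leave it alone.

How it is judged:
By the outcome, as a careful person would: the job done as asked, in the order asked, and still so for the second after the job is handed in, with the robot touching nothing.
It also fails if it takes over 69 s, if anything falls off the work surface, if the arm or the gripper's body presses on something with over 40 N, if the wrist force passes 120 N, or if a joint passes its speed limit or range.

### The arm

A 6-joint arm with a two-finger parallel gripper is mounted at the origin on the work surface. World frame = base frame: x ahead of the robot, y to its left, z up, the work surface at z = 0. Lengths are in mm, angles in rad, forces in N, time in s.
With the tool pointing down it reaches from about 325 to 875 mm from the base axis. Payload 4.4 kg.
Tool frame: the origin (TCP) lies on the mounting face of the last link; the fingertips stand 173 mm ahead of it and the grasp point (between the pads) lies 155 mm ahead of it; z points along the fingers, y is the direction in which the jaws open and shut (so a half turn about z gives the same grasp; the last joint's range is limited). The gripper opens to 85 mm and grips with 20 to 120 N. Pads are 22 mm wide; open, the fingers measure 114 mm over their backs; the gripper's body (76 mm by 85 mm) begins 54 mm behind the grasp point. The pads swing forward as they close: fully open they stand 13 mm farther back than shut.
Start: joints at [0.979, 0.207, 1.542, -0, 1.393, -0.15], TCP at [245.861, 519.789, 404.682] pointing down, gripper open.
Joint ranges: [-2.73, 2.73], [-0.86, 2.22], [0.23, 2.46], [-1.11, 4.25], [0.08, 2.63], [-2.82, 2.82]. Speed limits (rad/s): [2.79, 2.79, 3.14, 3.14, 3.14, 3.14].

### API

Orientations are given as a unit quaternion [x, y, z, w].
In Python, from rig import ctrl gives the robot as it stands. The module is installed in compiled form; this text tells all that it offers.
- The arm moves only by the shell command python3 -m pendant 'ROWS' [OPENING] [FORCE]. ROWS is JSON, a list of rows, each an object with "offset": the shift along the tool's x, y, z in m, a list of three; "angular": the turn, a rotation vector about the tool's x, y, z in degrees, a list of three. In form: [{"offset": [dx, dy, dz], "angular": [rx, ry, rz]}, ...]. A call has 1 to 20 rows; each row shifts and turns the commanded pose from where the row before left it, along the tool's axes as they then stand; what a row does not reach is not made up. A row lasts 1/10 s, in which the tool goes at most 50 mm and 8.59 degrees, less where a joint would pass 70% of its speed; a pose out of reach is approached as far as the arm can. A call is refused whole if a number of a shift passes 0.05 or a number of a turn 8.59, either way. A call with a gripper value outside its range is refused whole. OPENING is the closure, from -1 (fully open) to 1 (shut), so that 0 is half open, set as the call begins (- or left out, the last holds). The fingers move at their own pace and stop on an object; FORCE is the grip in N (left out, the last holds). Time passes only in rows, so rows that do not move let the fingers close. It gives the time, the measured TCP pose, the force and the opening at its end, in the units of the state.
- ctrl.get_obs(): the state, without advancing time (a new reading comes with each control period).
- ctrl.camera(name): name is "scene" or "top" or "wrist"; returns the picture (480x640x3 uint8, red, green, blue); there is no depth.
- ctrl.camera_info(name): a dict with "intrinsics" (3x3 intrinsics, pixels), "extrinsics" (4x4, takes a point from world to camera coordinates). Camera axes: x right, y down, z forward; pixel columns grow to the right and rows downward; lengths in mm; the calibration is good to about 2 mm. The wrist camera is an equidistant fisheye: a pixel r from the principal point sees the ray r / f radians off the axis. A picture is of the moment at which its call begins: read the wrist's pose just before it. camera_info takes no time and is no camera call; for the wrist camera it gives the pose at the moment of the call.
- ctrl.hand_in(): hands the job in, once; it reports no verdict.
The state is a dict: "time_s": time; "joint_pos": joint angles; "qd": joint speeds; "tau": joint torques, N m; "tcp_pos": TCP position; "eef_rot": TCP orientation; "contact_force": force on the tool from outside, world axes, zero at the start; "ft_torque": the same for the moment, N m; "width": finger opening in mm.
Only numpy, scipy, OpenCV 4.12 (cv2) and the standard library are available. Lean on these libraries where they do the work, as an engineer would, in place of code of your own. Each camera call takes 0.05 s, during which the arm holds its last target. There are 200 camera calls.

## Working session

There is one attempt and no reset: what is moved stays moved. The work goes in short steps, Python scripts to look and compute and a shell command to move; the robot and the scene stay as the last step left them, time stands still between calls to the robot, and variables do not carry over. Pictures are saved under pics/ and viewed, about 8 in all and at most 12, crops included, and the job is handed in when it is done.

```bash
mkdir -p pics
cat > h.py <<'E'
import numpy as np, cv2, json
from rig import ctrl
from scipy.spatial.transform import Rotation as R
def snap(name,fn):
    info=ctrl.camera_info(name); im=ctrl.camera(name)
    cv2.imwrite('pics/'+fn,cv2.cvtColor(im,cv2.COLOR_RGB2BGR)); return im,np.array(info['intrinsics']),np.array(info['extrinsics'])
def ray(K,E,u,v,fish=False):
    x=(u-K[0,2])/K[0,0]; y=(v-K[1,2])/K[1,1]
    if fish:
        r=np.hypot(x,y); s=np.sin(r)/r if r>1e-9 else 1; d=np.array([x*s,y*s,np.cos(r)])
    else: d=np.array([x,y,1.])
    Rm=E[:3,:3]; return -Rm.T@E[:3,3], Rm.T@d
def onz(K,E,u,v,z,fish=False):
    o,d=ray(K,E,u,v,fish); return o+d*(z-o[2])/d[2]
def proj(K,E,P):
    p=E[:3,:3]@np.asarray(P,float)+E[:3,3]; q=K@p; return q[:2]/q[2]
E
python3 - <<'E'
from h import *
for n in ('top','scene'):
    im,K,Ex=snap(n,n+'1.png'); np.savez(n+'1.npz',K=K,E=Ex,im=im); print(n,K.round(1).tolist(),(-Ex[:3,:3].T@Ex[:3,3]).round(0))
o=ctrl.get_obs(); print(o); print(R.from_quat(o['eef_rot']).as_matrix().round(3))
E
```

```text
top [[597.7, 0.0, 313.6], [0.0, 597.7, 238.5], [0.0, 0.0, 1.0]] [ 311.   16. 1657.]
scene [[556.2, 0.0, 305.1], [0.0, 556.2, 236.9], [0.0, 0.0, 1.0]] [1260.  359.  960.]
{'time_s': 0.1, 'joint_pos': array([ 9.78491287e-01,  2.07373361e-01,  1.54283215e+00,  2.71282145e-05,
        1.39352550e+00, -1.50493918e-01]), 'qd': array([-0.00055245, -0.0029454 , -0.00310286,  0.00071708,  0.0017534 ,
        0.00063567]), 'tau': array([-1.88486345e-03, -3.84092975e+01, -2.92548251e+01, -2.27874998e-04,
        4.83424345e-03,  4.24715154e-06]), 'tcp_pos': array([245.67230932, 519.50629654, 403.60960663]), 'eef_rot': array([ 2.19115490e-01,  9.75698344e-01, -9.91439414e-04, -4.00465619e-04]), 'contact_force': array([-0.12255725, -0.54860908, -1.52678637]), 'ft_torque': array([-0.05487795,  0.00206413,  0.01175234]), 'width': 85.5103132309295}
[[-0.904  0.428 -0.001]
 [ 0.428  0.904 -0.002]
 [ 0.    -0.002 -1.   ]]
```

View pics/top1.png

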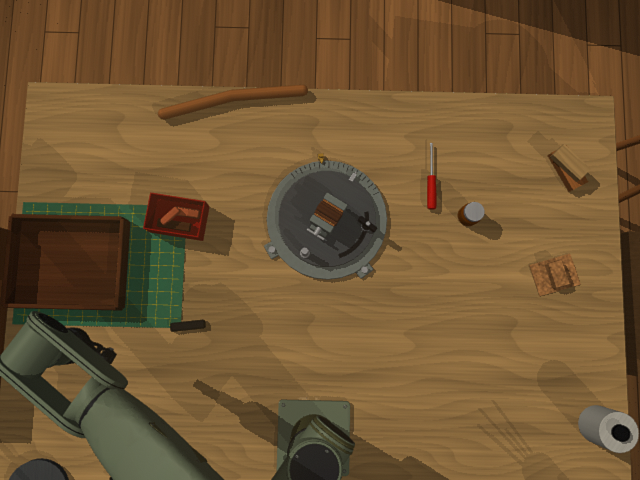

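View pics/scene1.png

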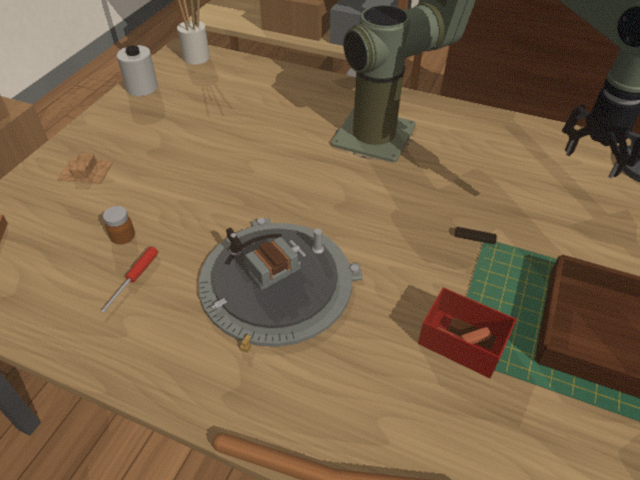

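The top view shows the base near (328,220), marker (323,160), pointer (353,176), handle (305,253) and knob (367,225). The scene view shows the same layout. Next, an enlarged crop.

Run:
```python
from h import *
d=np.load('top1.npz'); im=d['im'];K=d['K'];E=d['E']
c=cv2.cvtColor(im[145:290,258:403],cv2.COLOR_RGB2BGR)
cv2.imwrite('pics/crop1.png',cv2.resize(c,None,fx=4,fy=4,interpolation=cv2.INTER_CUBIC))
hsv=cv2.cvtColor(im,cv2.COLOR_RGB2HSV)
m=((hsv[...,1]<60)).astype(np.uint8); m[:140]=0;m[295:]=0;m[:,:255]=0;m[:,:0]=0;m[:,405:]=0
m=cv2.morphologyEx(m,cv2.MORPH_CLOSE,np.ones((9,9))); m=cv2.morphologyEx(m,cv2.MORPH_OPEN,cv2.getStructuringElement(cv2.MORPH_ELLIPSE,(31,31)))
cs=max(cv2.findContours(m,0,1)[0],key=cv2.contourArea)
el=cv2.fitEllipse(cs);print(el, onz(K,E,*el[0],16))
for n,u,v,z in [('marker',323,160,28),('ptr',353,176,30),('handle',305,252,90),('knob',368,224,82)]: print(n,onz(K,E,u,v,z).round(1))
```

```text
((326.3385925292969, 220.17196655273438), (117.64485168457031, 119.99613189697266), 105.10466766357422) [587.15295389 -23.61878249  16.        ]
marker [755.7 -10.7  28. ]
ptr [711.3 -95.2  30. ]
handle [488.4  32.8  90. ]
knob [ 568.3 -133.4   82. ]
```

View pics/crop1.png

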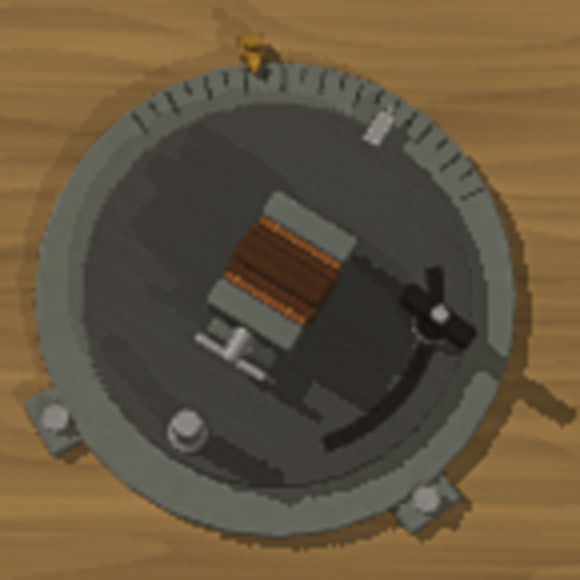

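The crop shows the pivot near crop (275,302), marker tip (258,68), pointer (380,125), handle top (187,424) and knob bar (405,298)–(472,338). The required swing is about 0.6 rad. Next I move above the knob.

```bash
python3 -m pendant '[{"offset":[-0.0356,-0.02825,0.003],"angular":[0,0,0]},{"offset":[-0.0356,-0.02825,0.003],"angular":[0,0,0]},{"offset":[-0.0356,-0.02825,0.003],"angular":[0,0,0]},{"offset":[-0.0356,-0.02825,0.003],"angular":[0,0,0]},{"offset":[-0.0356,-0.02825,0.003],"angular":[0,0,0]},{"offset":[-0.0356,-0.02825,0.003],"angular":[0,0,0]},{"offset":[-0.0356,-0.02825,0.003],"angular":[0,0,0]},{"offset":[-0.0356,-0.02825,0.003],"angular":[0,0,0]},{"offset":[-0.0356,-0.02825,0.003],"angular":[0,0,0]},{"offset":[-0.0356,-0.02825,0.003],"angular":[0,0,0]},{"offset":[-0.0356,-0.02825,0.003],"angular":[0,0,0]},{"offset":[-0.0356,-0.02825,0.003],"angular":[0,0,0]},{"offset":[-0.0356,-0.02825,0.003],"angular":[0,0,0]},{"offset":[-0.0356,-0.02825,0.003],"angular":[0,0,0]},{"offset":[-0.0356,-0.02825,0.003],"angular":[0,0,0]},{"offset":[-0.0356,-0.02825,0.003],"angular":[0,0,0]},{"offset":[0,0,0],"angular":[0,0,8.5]},{"offset":[0,0,0],"angular":[0,0,8.5]},{"offset":[0,0,0],"angular":[0,0,8.5]},{"offset":[0,0,0],"angular":[0,0,8.5]}]' -1 60
python3 -m pendant '[{"offset":[0,0,0.003],"angular":[0,0,8.5]},{"offset":[0,0,0.003],"angular":[0,0,8.5]},{"offset":[0,0,0.003],"angular":[0,0,8.5]},{"offset":[0,0,0.003],"angular":[0,0,8.5]},{"offset":[0,0,0.003],"angular":[0,0,8.5]},{"offset":[0,0,0.003],"angular":[0,0,8.5]},{"offset":[0,0,0.003],"angular":[0,0,8.5]},{"offset":[0,0,0],"angular":[0,0,0]},{"offset":[0,0,0],"angular":[0,0,0]}]'
python3 - <<'E'
from h import *
im,K,Ex=snap('wrist','w1.png'); np.savez('w1.npz',K=K,E=Ex,im=im); o=ctrl.get_obs();print(K.tolist(),(-Ex[:3,:3].T@Ex[:3,3]).round(0)); print(o['joint_pos'],o['time_s'],o['contact_force'],o['ft_torque'])
M=R.from_quat(o['eef_rot']).as_matrix();print(o['tcp_pos'],np.degrees(np.arctan2(M[1,1],M[0,1])))
E
```

```text
time_s: 2.1
tcp_pos: [567.3, -132.6, 355.8]
eef_rot: [0.498, 0.867, -0.0, -0.001]
contact_force: [-0.4, 0.2, -0.1]
width: 85.4
time_s: 3.0
tcp_pos: [567.4, -132.3, 335.3]
eef_rot: [0.86, 0.51, -0.0, -0.0]
contact_force: [0.1, -0.3, 1.0]
width: 85.4
[[371.64829954431775, 0.0, 312.3072647184414], [0.0, 371.64829954431775, 241.0857906125961], [0.0, 0.0, 1.0]] [607. -60. 305.]
[-3.77593708e-01  2.86791788e-01  1.59178770e+00  2.44271365e-05
  1.26348455e+00  1.22684184e-01] 3.05 [-0.04484387  0.31233353 -0.09271053] [ 0.01079031 -0.01386264  0.01310753]
[ 567.44399428 -132.32643597  335.48596555] -28.664235971312095
```

View pics/w1.png

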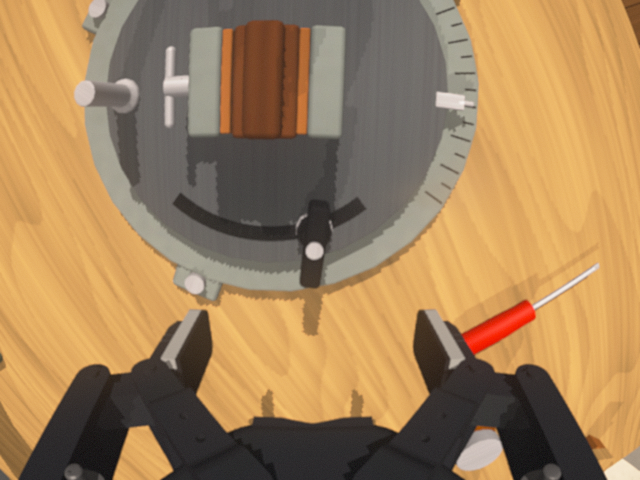

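The wrist view shows the knob's bar from (317,202) to (312,286) with a white dot at (315,250), the handle top at (88,93) and the pointer tip at (473,103).

Run:
```python
from h import *
d=np.load('w1.npz');K=d['K'];E=d['E'];im=d['im']
f=lambda u,v,z:onz(K,E,u,v,z,True)
a,b=f(317,203,82),f(311.5,284,82)
print('bar',a,b,np.linalg.norm(a-b),(a+b)/2,'dot',f(315,250,82), np.degrees(np.arctan2(*(a-b)[[1,0]])))
H=f(87.5,93.5,90);P=f(473,103,30);print('handle',H,'tip',P)
u=(P-H)[:2];u/=np.linalg.norm(u);print('line ang',np.arctan2(u[1],u[0]),np.linalg.norm((P-H)[:2]),'pivot',H[:2]+115*u,P[:2]-156*u)
# local black bar mask
g=im.max(2)<45; g[:, :280]=0; g[:,350:]=0; g[:195]=0; g[295:]=0
n,l,s,c=cv2.connectedComponentsWithStats(g.astype(np.uint8));i=1+np.argmax(s[1:,4]);print(s[i],c[i])
d=np.load('top1.npz');K=d['K'];E=d['E']
mt=onz(K,E,258+258/4*0-258+258/4,145+68/4,20) if 0 else onz(K,E,258+258/4,145+71/4,22);print('marker tip top',mt)
```

```text
bar [ 585.10987144 -105.03550532   82.        ] [ 555.97859874 -151.2271497    82.        ] 54.61042995708741 [ 570.54423509 -128.13132751   82.        ] dot [ 569.41055306 -131.33944386   82.        ] 57.7619649251335
handle [493.45701821  33.58847397  90.        ] tip [ 724.46716965 -101.45985326   30.        ]
line ang -0.5290183363245483 267.58875304906377 pivot [592.73685382 -24.45042884] [589.79191438 -22.72881989]
[309 200  19  15  86] [316.03488372 204.6627907 ]
marker tip top [749.37906431  -9.56346132  22.        ]
```

```bash
python3 -m pendant '[{"offset":[0.0037,0.0008,0.014],"angular":[0,0,3.5]},{"offset":[0,0,0.014],"angular":[0,0,0]},{"offset":[0,0,0.014],"angular":[0,0,0]},{"offset":[0,0,0.014],"angular":[0,0,0]},{"offset":[0,0,0.014],"angular":[0,0,0]},{"offset":[0,0,0.014],"angular":[0,0,0]},{"offset":[0,0,0.014],"angular":[0,0,0]},{"offset":[0,0,0.012],"angular":[0,0,0]},{"offset":[0,0,0],"angular":[0,0,0]},{"offset":[0,0,0],"angular":[0,0,0]}]' -1 60
python3 -m pendant '[{"offset":[0,0,0],"angular":[0,0,0]},{"offset":[0,0,0],"angular":[0,0,0]},{"offset":[0,0,0],"angular":[0,0,0]},{"offset":[0,0,0],"angular":[0,0,0]},{"offset":[0,0,0],"angular":[0,0,0]},{"offset":[0,0,0],"angular":[0,0,0]},{"offset":[0,0,0],"angular":[0,0,0]},{"offset":[0,0,0],"angular":[0,0,0]}]' 1 60
cat > st.py <<'E'
from h import *
o=ctrl.get_obs();M=R.from_quat(o['eef_rot']).as_matrix()
print('t',round(o['time_s'],2),'tcp',o['tcp_pos'].round(1),'yaw',np.degrees(np.arctan2(M[1,1],M[0,1])).round(2),'F',o['contact_force'].round(2),'T',o['ft_torque'].round(3),'w',round(o['width'],1),'q6',o['joint_pos'][5].round(3),'tau6',o['tau'][5].round(3))
E
python3 st.py
```

```text
time_s: 4.05
tcp_pos: [570.0, -129.5, 225.4]
eef_rot: [0.876, 0.482, -0.0, -0.0]
contact_force: [0.4, 0.0, 0.6]
width: 85.5
time_s: 4.85
tcp_pos: [570.1, -129.5, 226.2]
eef_rot: [0.876, 0.482, 0.0, 0.0]
contact_force: [-1.5, 0.8, 5.6]
width: 13.6
t 4.85 tcp [ 570.1 -129.5  226.2] yaw -32.33 F [-1.51  0.84  5.63] T [ 0.123  0.377 -0.171] w 13.6 q6 0.193 tau6 -0.169
```

```bash
python3 -m pendant '[{"offset":[0,0,-0.0004],"angular":[0,0,-5]},{"offset":[0,0,-0.0004],"angular":[0,0,-5]},{"offset":[0,0,-0.0004],"angular":[0,0,-5]},{"offset":[0,0,-0.0004],"angular":[0,0,-5]}]'; python3 st.py
python3 -m pendant '[{"offset":[0,0,-0.0004],"angular":[0,0,-5]},{"offset":[0,0,-0.0004],"angular":[0,0,-5]},{"offset":[0,0,-0.0004],"angular":[0,0,-5]},{"offset":[0,0,-0.0004],"angular":[0,0,-5]},{"offset":[0,0,-0.0004],"angular":[0,0,-5]},{"offset":[0,0,-0.0004],"angular":[0,0,-4]},{"offset":[0,0,0],"angular":[0,0,0]},{"offset":[0,0,0],"angular":[0,0,0]}]'; python3 st.py
```

```text
time_s: 5.25
tcp_pos: [569.7, -129.3, 227.4]
eef_rot: [0.778, 0.628, -0.0, -0.001]
contact_force: [-3.6, 0.7, 4.9]
width: 13.7
t 5.25 tcp [ 569.7 -129.3  227.4] yaw -12.13 F [-3.56  0.72  4.87] T [ 0.217  0.584 -0.224] w 13.7 q6 -0.16 tau6 0.466
time_s: 6.05
tcp_pos: [569.1, -129.4, 229.6]
eef_rot: [0.597, 0.802, -0.001, -0.002]
contact_force: [-4.1, -0.5, 6.2]
width: 13.8
t 6.05 tcp [ 569.1 -129.4  229.6] yaw 16.71 F [-4.12 -0.49  6.25] T [ 0.084  0.884 -0.043] w 13.8 q6 -0.663 tau6 -0.103
```

Loosened by about 0.85 rad with little torque left. Next I open, rise and go above the handle.

```bash
python3 -m pendant '[{"offset":[0,0,0],"angular":[0,0,0]},{"offset":[0,0,0],"angular":[0,0,0]},{"offset":[0,0,0],"angular":[0,0,0]},{"offset":[0,0,0],"angular":[0,0,0]},{"offset":[0,0,-0.024],"angular":[0,0,0]},{"offset":[0,0,-0.025],"angular":[0,0,0]},{"offset":[0,0,-0.025],"angular":[0,0,0]},{"offset":[0.0357,-0.0056,0],"angular":[0,0,0]},{"offset":[0.0357,-0.0056,0],"angular":[0,0,0]},{"offset":[0.0357,-0.0056,0],"angular":[0,0,0]},{"offset":[0.0357,-0.0056,0],"angular":[0,0,0]},{"offset":[0.0357,-0.0056,0],"angular":[0,0,0]},{"offset":[0,0,0],"angular":[0,0,-7.2]},{"offset":[0,0,0],"angular":[0,0,-7.2]},{"offset":[0,0,0],"angular":[0,0,-7.2]},{"offset":[0,0,0],"angular":[0,0,-7.2]},{"offset":[0,0,0],"angular":[0,0,-7.2]},{"offset":[0,0,0],"angular":[0,0,-7.2]},{"offset":[0,0,0],"angular":[0,0,0]},{"offset":[0,0,0],"angular":[0,0,0]}]' -1 60
python3 st.py
python3 - <<'E'
from h import *
im,K,Ex=snap('wrist','w2.png'); np.savez('w2.npz',K=K,E=Ex,im=im)
E
```

```text
time_s: 8.05
tcp_pos: [491.9, 33.4, 303.7]
eef_rot: [0.261, 0.965, -0.0, 0.0]
contact_force: [-0.1, 0.4, -0.5]
width: 85.4
t 8.05 tcp [491.9  33.4 303.7] yaw 59.74 F [-0.05  0.37 -0.47] T [ 0.022  0.003 -0.028] w 85.4 q6 -1.151 tau6 -0.03
```

View pics/w2.png

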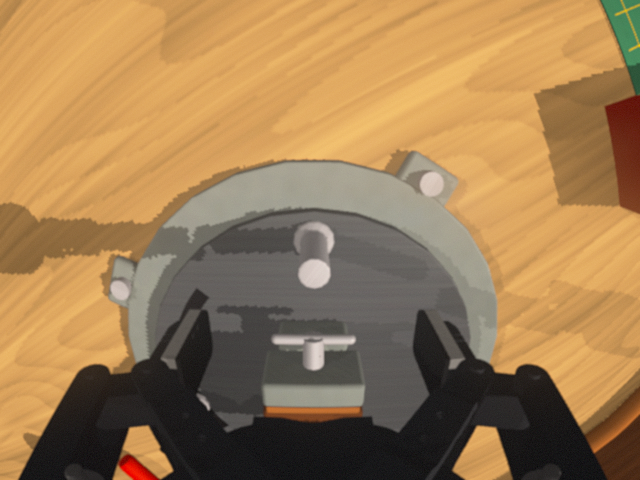

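The handle top is at (314,273), centred between the fingers at about (160–460).

Run:
```python
from h import *
d=np.load('w2.npz');K=d['K'];E=d['E']
H=onz(K,E,314.3,273,90,True);print(H, onz(K,E,314,240,38,True))
for P in [(590,-24),(589,-24),(590,-23)]: print(np.linalg.norm(H[:2]-P), np.degrees(np.arctan2(H[1]-P[1],H[0]-P[0])))
```

```text
[490.83954623  36.18189232  90.        ] [489.64565517  36.97813391  38.        ]
115.99420569479373 148.7458396931763
115.14050046455766 148.4876579472528
115.4785346725834 149.16999757835328
```

```bash
python3 -m pendant '[{"offset":[0.0019,0.0012,0.012],"angular":[0,0,0]},{"offset":[0,0,0.013],"angular":[0,0,0]},{"offset":[0,0,0.013],"angular":[0,0,0]},{"offset":[0,0,0.013],"angular":[0,0,0]},{"offset":[0,0,0.013],"angular":[0,0,0]},{"offset":[0,0,0.012],"angular":[0,0,0]},{"offset":[0,0,0],"angular":[0,0,0]}]' -1 60
python3 -m pendant '[{"offset":[0,0,0],"angular":[0,0,0]},{"offset":[0,0,0],"angular":[0,0,0]},{"offset":[0,0,0],"angular":[0,0,0]},{"offset":[0,0,0],"angular":[0,0,0]},{"offset":[0,0,0],"angular":[0,0,0]},{"offset":[0,0,0],"angular":[0,0,0]},{"offset":[0,0,0],"angular":[0,0,0]},{"offset":[0,0,0],"angular":[0,0,0]}]' 1 30
python3 st.py
python3 -m pendant '[{"offset":[0,-0.002,0],"angular":[0,0,-1]},{"offset":[0,-0.002,0],"angular":[0,0,-1]}]'
python3 st.py
```

```text
time_s: 8.8
tcp_pos: [489.7, 35.5, 225.3]
eef_rot: [0.26, 0.966, -0.0, -0.002]
contact_force: [0.6, 0.3, -0.6]
width: 85.2
time_s: 9.6
tcp_pos: [491.1, 35.4, 228.3]
eef_rot: [0.26, 0.966, -0.0, 0.0]
contact_force: [-1.3, -0.3, 5.4]
width: 17.1
t 9.6 tcp [491.1  35.4 228.3] yaw 59.89 F [-1.33 -0.25  5.45] T [-0.087  0.206 -0.042] w 17.1 q6 -1.149 tau6 -0.024
time_s: 9.8
tcp_pos: [489.3, 32.1, 228.3]
eef_rot: [0.242, 0.97, 0.001, 0.001]
contact_force: [-0.0, 1.7, 5.9]
width: 16.9
t 9.8 tcp [489.3  32.1 228.3] yaw 61.93 F [-0.03  1.72  5.86] T [ 0.178  0.157 -0.118] w 16.9 q6 -1.193 tau6 0.08
```

The turntable is free (about 2 N of drag). I continue the swing.

```bash
python3 -m pendant '[{"offset":[-0.00009,-0.00448,0],"angular":[0,0,-2.23]},{"offset":[-0.00009,-0.00448,0],"angular":[0,0,-2.23]},{"offset":[-0.00009,-0.00448,0],"angular":[0,0,-2.23]},{"offset":[-0.00009,-0.00448,0],"angular":[0,0,-2.23]},{"offset":[-0.00009,-0.00448,0],"angular":[0,0,-2.23]},{"offset":[-0.00009,-0.00448,0],"angular":[0,0,-2.23]},{"offset":[-0.00009,-0.00448,0],"angular":[0,0,-2.23]},{"offset":[-0.00009,-0.00448,0],"angular":[0,0,-2.23]},{"offset":[-0.00009,-0.00448,0],"angular":[0,0,-2.23]},{"offset":[-0.00009,-0.00448,0],"angular":[0,0,-2.23]},{"offset":[-0.00009,-0.00448,0],"angular":[0,0,-2.23]},{"offset":[-0.00009,-0.00448,0],"angular":[0,0,-2.23]},{"offset":[-0.00009,-0.00448,0],"angular":[0,0,-2.23]},{"offset":[-0.00009,-0.00448,0],"angular":[0,0,-2.23]},{"offset":[-0.00009,-0.00448,0],"angular":[0,0,-2.23]},{"offset":[0,0,0],"angular":[0,0,0]},{"offset":[0,0,0],"angular":[0,0,0]}]'
python3 st.py
python3 - <<'E'
from h import *
im,K,Ex=snap('scene','s2.png'); im2,K,Ex=snap('top','t2.png'); np.savez('t2.npz',K=K,E=Ex,im=im2)
a=cv2.resize(cv2.cvtColor(im[215:365,190:370],cv2.COLOR_RGB2BGR),None,fx=2.2,fy=2.2,interpolation=cv2.INTER_CUBIC)
b=cv2.resize(cv2.cvtColor(im2[145:245,278:378],cv2.COLOR_RGB2BGR),(330,330),interpolation=cv2.INTER_CUBIC)
print(a.shape);cv2.imwrite('pics/c2.png',np.hstack([a,b]))
E
```

```text
time_s: 11.5
tcp_pos: [475.6, -33.5, 228.3]
eef_rot: [-0.047, 0.999, -0.0, -0.001]
contact_force: [-2.9, -1.5, 8.4]
width: 17.4
t 11.5 tcp [475.6 -33.5 228.3] yaw 95.39 F [-2.9  -1.52  8.4 ] T [-0.203  0.561  0.117] w 17.4 q6 -1.916 tau6 0.072
(330, 396, 3)
```

View pics/c2.png

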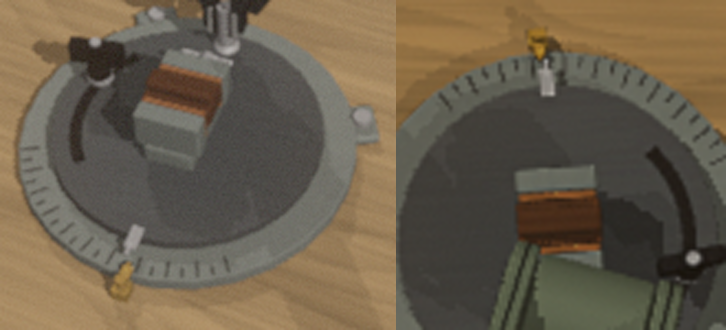

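The pointer now faces the marker to within about 0.01–0.02 rad (top crop: pointer tip ≈(544,62), marker tip ≈(541,58)). I let go and look closer with the wrist camera above the marker.

```bash
python3 -m pendant '[{"offset":[0,0,0],"angular":[0,0,0]},{"offset":[0,0,0],"angular":[0,0,0]},{"offset":[0,0,0],"angular":[0,0,0]},{"offset":[0,0,0],"angular":[0,0,0]},{"offset":[0,0,-0.027],"angular":[0,0,0]},{"offset":[0,0,-0.027],"angular":[0,0,0]},{"offset":[0,0,-0.027],"angular":[0,0,0]},{"offset":[0,0,-0.027],"angular":[0,0,0]},{"offset":[-0.041,0,0],"angular":[0,0,0]},{"offset":[-0.041,0,0],"angular":[0,0,0]},{"offset":[-0.041,0,0],"angular":[0,0,0]},{"offset":[-0.041,0,0],"angular":[0,0,0]},{"offset":[-0.041,0,0],"angular":[0,0,0]},{"offset":[-0.041,0,0],"angular":[0,0,0]},{"offset":[-0.041,0,0],"angular":[0,0,0]},{"offset":[-0.041,0,0],"angular":[0,0,0]},{"offset":[0,0,0],"angular":[0,0,0]},{"offset":[0,0,0],"angular":[0,0,0]}]' -1 60
python3 st.py
python3 - <<'E'
from h import *
im,K,Ex=snap('wrist','w3.png'); np.savez('w3.npz',K=K,E=Ex,im=im)
print((-Ex[:3,:3].T@Ex[:3,3]).round(0))
E
```

```text
time_s: 13.4
tcp_pos: [802.6, -2.3, 332.7]
eef_rot: [-0.047, 0.999, 0.0, -0.002]
contact_force: [-0.2, -0.3, 0.1]
width: 85.6
t 13.4 tcp [802.6  -2.3 332.7] yaw 95.36 F [-0.25 -0.26  0.07] T [-0.016  0.005 -0.032] w 85.6 q6 -1.775 tau6 0.002
[722.  -9. 303.]
```

View pics/w3.png

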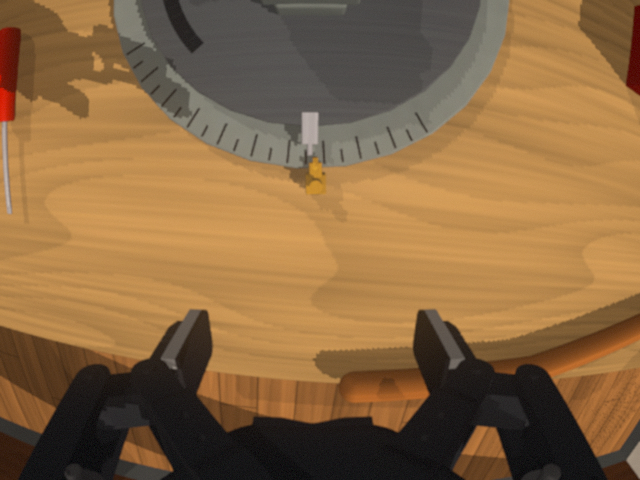

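The pointer is at (310,112–155), and the marker's tip is near (315,158) with its body to (317,193). A crop for a precise reading follows.

Run:
```python
from h import *
d=np.load('w3.npz');im=d['im']
c=im[100:205,270:360]
cv2.imwrite('pics/c3.png',cv2.cvtColor(cv2.resize(c,None,fx=5.5,fy=5.5,interpolation=cv2.INTER_CUBIC),cv2.COLOR_RGB2BGR))
h=cv2.cvtColor(im,cv2.COLOR_RGB2HSV)
m=(h[...,0]>17)&(h[...,0]<28)&(h[...,1]>180); 
for v in range(150,200,3):
    u=np.where(m[v,295:340])[0]+295; print(v,(u.min(),u.max(),len(u)) if len(u) else '',end=' ')
p=(im.min(2)>130)&(h[...,1]<40);print()
for v in range(108,162,3):
    u=np.where(p[v,295:330])[0]+295; print(v,(u.min(),u.max(),len(u)) if len(u) else '',end=' ')
```

```text
150  153  156  159 (np.int64(314), np.int64(316), 3) 162 (np.int64(313), np.int64(317), 5) 165 (np.int64(310), np.int64(320), 11) 168 (np.int64(309), np.int64(320), 12) 171 (np.int64(310), np.int64(321), 12) 174 (np.int64(309), np.int64(322), 14) 177 (np.int64(307), np.int64(324), 13) 180 (np.int64(309), np.int64(324), 9) 183 (np.int64(310), np.int64(324), 15) 186 (np.int64(306), np.int64(324), 19) 189 (np.int64(307), np.int64(324), 18) 192 (np.int64(307), np.int64(324), 18) 195  198  
108  111  114 (np.int64(302), np.int64(317), 16) 117 (np.int64(302), np.int64(317), 16) 120 (np.int64(302), np.int64(317), 16) 123 (np.int64(302), np.int64(317), 16) 126 (np.int64(302), np.int64(317), 16) 129 (np.int64(302), np.int64(317), 16) 132 (np.int64(302), np.int64(318), 17) 135 (np.int64(302), np.int64(317), 16) 138 (np.int64(302), np.int64(317), 16) 141 (np.int64(302), np.int64(317), 16) 144 (np.int64(303), np.int64(315), 13) 147 (np.int64(308), np.int64(312), 5) 150 (np.int64(308), np.int64(312), 5) 153 (np.int64(308), np.int64(311), 4) 156  159
```

View pics/c3.png

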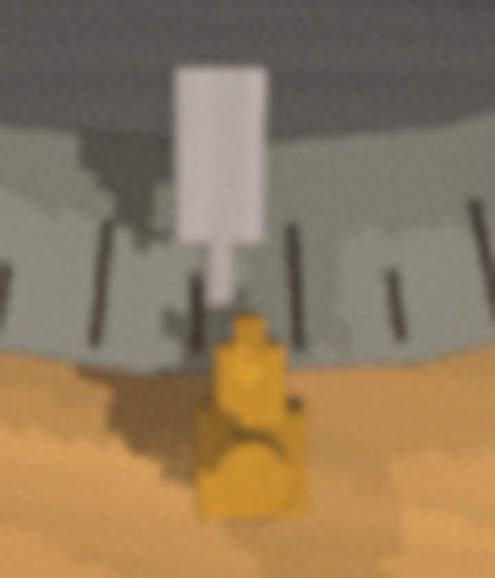

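The crop shows the pointer tip at image (310,155) and the marker tip at (315.2,158), a clear small gap.

Run:
```python
from h import *
d=np.load('w3.npz');K=d['K'];E=d['E']
P=onz(K,E,309.9,155,30,True)[:2];P0=onz(K,E,309.7,118,33,True)[:2]
ax=P-P0; print('ptr',P,'axis ang',np.arctan2(ax[1],ax[0]))
for z in(20,24):
  M=onz(K,E,315.1,158.5,z,True)[:2];print('mk',M)
  for c in[(590,-24),(588,-22.5),(589,-25),(591,-23)]:
    a=P-c;b=M-c;print(c,np.arctan2(a[1],a[0]),np.arctan2(b[1],b[0]),np.arctan2(b[1],b[0])-np.arctan2(a[1],a[0]),np.linalg.norm(a),np.linalg.norm(b))
```

```text
ptr [745.4002072   -8.52634901] axis ang 0.09706122950517104
mk [748.5813269   -4.32704675]
(590, -24) 0.09924577413777251 0.12342533638697163 0.02417956224919912 156.16868531451078 159.79694093325062
(588, -22.5) 0.08854570606527074 0.11269032103704946 0.024144614971778722 158.0192651188783 161.60636986043133
(589, -25) 0.10494315637830957 0.12882747973860068 0.0238843233602911 157.2653998476291 160.91479388775153
(591, -23) 0.09346799542883243 0.11794724214744351 0.024479246718611083 155.0771116460799 158.6838169799051
mk [748.19846978  -4.39819754]
(590, -24) 0.09924577413777251 0.12327807201232198 0.02403229787454947 156.16868531451078 159.40823849298533
(588, -22.5) 0.08854570606527074 0.11251883598627543 0.0239731299210047 158.0192651188783 161.21794246044723
(589, -25) 0.10494315637830957 0.12869432379774182 0.023751167419432243 157.2653998476291 160.52596999832244
(591, -23) 0.09346799542883243 0.11778549282222188 0.024317497393389453 155.0771116460799 158.29524931270257
```

Correction needed: +0.024 rad (1.4°, 2.8 mm at the handle). I go back to the same grasp pose and nudge.

```bash
python3 -m pendant '[{"offset":[0.041,0,0],"angular":[0,0,0]},{"offset":[0.041,0,0],"angular":[0,0,0]},{"offset":[0.041,0,0],"angular":[0,0,0]},{"offset":[0.041,0,0],"angular":[0,0,0]},{"offset":[0.041,0,0],"angular":[0,0,0]},{"offset":[0.041,0,0],"angular":[0,0,0]},{"offset":[0.041,0,0],"angular":[0,0,0]},{"offset":[0.041,0,0],"angular":[0,0,0]},{"offset":[0,0,0],"angular":[0,0,0]},{"offset":[0,0,0.027],"angular":[0,0,0]},{"offset":[0,0,0.027],"angular":[0,0,0]},{"offset":[0,0,0.027],"angular":[0,0,0]},{"offset":[0,0,0.027],"angular":[0,0,0]},{"offset":[0,0,0],"angular":[0,0,0]},{"offset":[0,0,0],"angular":[0,0,0]}]' -1 60
python3 st.py
python3 -m pendant '[{"offset":[0,0,0],"angular":[0,0,0]},{"offset":[0,0,0],"angular":[0,0,0]},{"offset":[0,0,0],"angular":[0,0,0]},{"offset":[0,0,0],"angular":[0,0,0]},{"offset":[0,0,0],"angular":[0,0,0]},{"offset":[0,0,0],"angular":[0,0,0]},{"offset":[0,0,0],"angular":[0,0,0]},{"offset":[0,0,0],"angular":[0,0,0]}]' 1 30
python3 st.py
python3 -m pendant '[{"offset":[0,-0.0014,0],"angular":[0,0,-0.7]},{"offset":[0,-0.0014,0],"angular":[0,0,-0.7]},{"offset":[0,0,0],"angular":[0,0,0]},{"offset":[0,0,0],"angular":[0,0,0]},{"offset":[0,0,0],"angular":[0,0,0]}]'
python3 st.py
```

```text
time_s: 14.95
tcp_pos: [475.6, -32.9, 228.5]
eef_rot: [-0.047, 0.999, -0.0, 0.0]
contact_force: [1.0, -0.3, 0.9]
width: 85.3
t 14.95 tcp [475.6 -32.9 228.5] yaw 95.33 F [ 1.02 -0.34  0.89] T [ 0.038 -0.001  0.036] w 85.3 q6 -1.915 tau6 0.0
time_s: 15.75
tcp_pos: [476.1, -33.1, 228.3]
eef_rot: [-0.047, 0.999, -0.0, 0.0]
contact_force: [-1.2, -1.1, 6.1]
width: 17.0
t 15.75 tcp [476.1 -33.1 228.3] yaw 95.34 F [-1.19 -1.12  6.07] T [-0.1    0.255 -0.068] w 17.0 q6 -1.915 tau6 -0.025
time_s: 16.25
tcp_pos: [476.4, -35.9, 228.3]
eef_rot: [-0.059, 0.998, -0.0, 0.0]
contact_force: [-1.9, 0.7, 5.8]
width: 17.1
t 16.25 tcp [476.4 -35.9 228.3] yaw 96.73 F [-1.88  0.68  5.79] T [-0.022  0.284 -0.018] w 17.1 q6 -1.945 tau6 -0.04
```

```bash
python3 -m pendant '[{"offset":[0,0,0],"angular":[0,0,0]},{"offset":[0,0,0],"angular":[0,0,0]},{"offset":[0,0,0],"angular":[0,0,0]},{"offset":[0,0,0],"angular":[0,0,0]},{"offset":[0,0,-0.027],"angular":[0,0,0]},{"offset":[0,0,-0.027],"angular":[0,0,0]},{"offset":[0,0,-0.027],"angular":[0,0,0]},{"offset":[0,0,-0.027],"angular":[0,0,0]},{"offset":[-0.041,0,0],"angular":[0,0,0]},{"offset":[-0.041,0,0],"angular":[0,0,0]},{"offset":[-0.041,0,0],"angular":[0,0,0]},{"offset":[-0.041,0,0],"angular":[0,0,0]},{"offset":[-0.041,0,0],"angular":[0,0,0]},{"offset":[-0.041,0,0],"angular":[0,0,0]},{"offset":[-0.041,0,0],"angular":[0,0,0]},{"offset":[-0.041,0,0],"angular":[0,0,0]},{"offset":[0,0,0],"angular":[0,0,0]},{"offset":[0,0,0],"angular":[0,0,0]}]' -1 60
python3 st.py
python3 - <<'E'
from h import *
im,K,E=snap('wrist','w4.png'); np.savez('w4.npz',K=K,E=E,im=im)
c=im[95:210,260:370]
cv2.imwrite('pics/c4.png',cv2.cvtColor(cv2.resize(c,None,fx=5,fy=5,interpolation=cv2.INTER_CUBIC),cv2.COLOR_RGB2BGR))
h=cv2.cvtColor(im,cv2.COLOR_RGB2HSV)
m=(h[...,0]>17)&(h[...,0]<28)&(h[...,1]>180); p=(im.min(2)>130)&(h[...,1]<40)
f=lambda q,v:(lambda u:(u.mean()+290,len(u)) if len(u) else None)(np.where(q[v,290:345])[0])
print([(v,f(p,v)) for v in range(110,165,4)]);print([(v,f(m,v)) for v in range(150,172,2)])
E
```

```text
time_s: 18.05
tcp_pos: [802.0, 2.8, 332.8]
eef_rot: [-0.059, 0.998, 0.0, -0.002]
contact_force: [-1.0, 0.4, -0.1]
width: 85.4
t 18.05 tcp [802.    2.8 332.8] yaw 96.76 F [-1.    0.37 -0.1 ] T [-0.06   0.035 -0.016] w 85.4 q6 -1.793 tau6 0.003
[(110, None), (114, (np.float64(309.0), 15)), (118, (np.float64(308.5), 16)), (122, (np.float64(308.5), 16)), (126, (np.float64(309.0), 17)), (130, (np.float64(309.0), 17)), (134, (np.float64(309.0), 17)), (138, (np.float64(309.0), 17)), (142, (np.float64(308.5), 16)), (146, (np.float64(309.0), 5)), (150, (np.float64(309.0), 5)), (154, (np.float64(309.0), 5)), (158, None), (162, None)]
[(150, None), (152, None), (154, None), (156, None), (158, (np.float64(310.0), 3)), (160, (np.float64(309.5), 4)), (162, (np.float64(310.0), 5)), (164, (np.float64(309.5), 10)), (166, (np.float64(310.0), 11)), (168, (np.float64(309.5), 12)), (170, (np.float64(309.5), 12))]
```

View pics/c4.png

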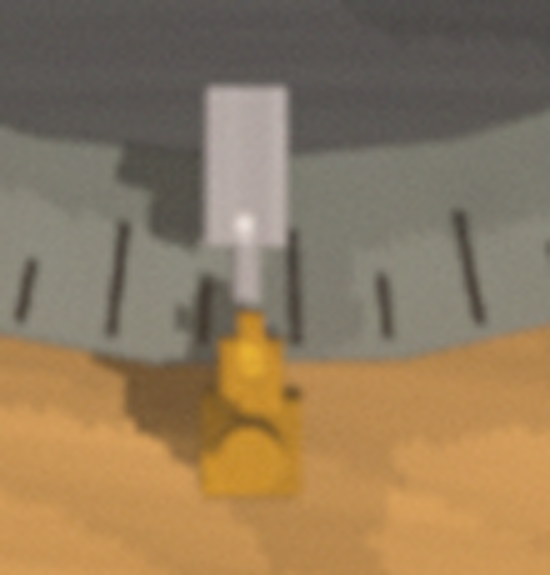

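The pointer (u=309.0) and marker tip (u=309.9) now line up to about 0.004 rad. Next, back to the knob.

```bash
python3 -m pendant '[{"offset":[0.03525,-0.01484,0],"angular":[0,0,0]},{"offset":[0.03525,-0.01484,0],"angular":[0,0,0]},{"offset":[0.03525,-0.01484,0],"angular":[0,0,0]},{"offset":[0.03525,-0.01484,0],"angular":[0,0,0]},{"offset":[0.03525,-0.01484,0],"angular":[0,0,0]},{"offset":[0.03525,-0.01484,0],"angular":[0,0,0]},{"offset":[0.03525,-0.01484,0],"angular":[0,0,0]},{"offset":[0,0,0],"angular":[0,0,8]},{"offset":[0,0,0],"angular":[0,0,8]},{"offset":[0,0,0],"angular":[0,0,8]},{"offset":[0,0,0],"angular":[0,0,8]},{"offset":[0,0,0],"angular":[0,0,8]},{"offset":[0,0,0],"angular":[0,0,8]},{"offset":[0,0,0],"angular":[0,0,8]},{"offset":[0,0,0],"angular":[0,0,8]},{"offset":[0,0,0],"angular":[0,0,8]},{"offset":[0,0,0],"angular":[0,0,8]},{"offset":[0,0,0],"angular":[0,0,0]},{"offset":[0,0,0],"angular":[0,0,0]}]' -1 60
python3 st.py
python3 - <<'E'
from h import *
im,K,E=snap('wrist','w5.png'); np.savez('w5.npz',K=K,E=E,im=im)
E
```

```text
time_s: 20.0
tcp_pos: [568.0, -129.2, 336.7]
eef_rot: [0.596, 0.803, 0.0, 0.001]
contact_force: [-0.4, 0.4, 0.1]
width: 85.2
t 20.0 tcp [ 568.  -129.2  336.7] yaw 16.89 F [-0.41  0.39  0.06] T [ 0.028 -0.035  0.039] w 85.2 q6 -0.667 tau6 0.032
```

View pics/w5.png

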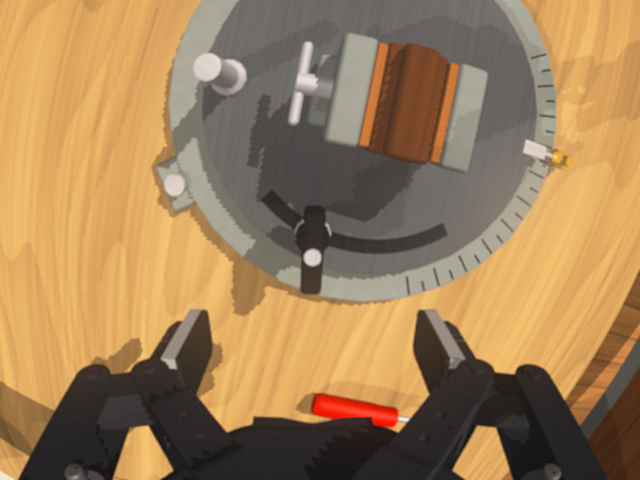

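The bar, at u ≈ 312 from (313,207) to (312,293), is square between the fingers, and the pointer still faces the marker at (545,155). I descend and grip.

```bash
python3 -m pendant '[{"offset":[-0.0005,0.0011,0.014],"angular":[0,0,0]},{"offset":[0,0,0.014],"angular":[0,0,0]},{"offset":[0,0,0.014],"angular":[0,0,0]},{"offset":[0,0,0.014],"angular":[0,0,0]},{"offset":[0,0,0.014],"angular":[0,0,0]},{"offset":[0,0,0.014],"angular":[0,0,0]},{"offset":[0,0,0.014],"angular":[0,0,0]},{"offset":[0,0,0.009],"angular":[0,0,0]},{"offset":[0,0,0],"angular":[0,0,0]},{"offset":[0,0,0],"angular":[0,0,0]}]' -1 60
python3 st.py
python3 -m pendant '[{"offset":[0,0,0],"angular":[0,0,0]},{"offset":[0,0,0],"angular":[0,0,0]},{"offset":[0,0,0],"angular":[0,0,0]},{"offset":[0,0,0],"angular":[0,0,0]},{"offset":[0,0,0],"angular":[0,0,0]},{"offset":[0,0,0],"angular":[0,0,0]},{"offset":[0,0,0],"angular":[0,0,0]},{"offset":[0,0,0],"angular":[0,0,0]}]' 1 60
python3 st.py
python3 -m pendant '[{"offset":[0,0,0.00035],"angular":[0,0,4]},{"offset":[0,0,0.00035],"angular":[0,0,4]},{"offset":[0,0,0.00035],"angular":[0,0,4]},{"offset":[0,0,0.00035],"angular":[0,0,4]}]'
python3 st.py
```

```text
time_s: 21.05
tcp_pos: [570.4, -129.7, 228.7]
eef_rot: [0.597, 0.802, 0.0, 0.0]
contact_force: [0.3, 0.8, 0.2]
width: 85.2
t 21.05 tcp [ 570.4 -129.7  228.7] yaw 16.74 F [0.34 0.8  0.25] T [-0.025 -0.048  0.022] w 85.2 q6 -0.664 tau6 -0.0
time_s: 21.85
tcp_pos: [569.5, -130.0, 229.4]
eef_rot: [0.597, 0.802, -0.001, -0.001]
contact_force: [-4.5, -0.6, 6.2]
width: 13.9
t 21.85 tcp [ 569.5 -130.   229.4] yaw 16.73 F [-4.52 -0.64  6.2 ] T [-0.24   0.879 -0.171] w 13.9 q6 -0.663 tau6 -0.141
time_s: 22.25
tcp_pos: [569.7, -130.0, 228.3]
eef_rot: [0.703, 0.711, -0.001, -0.0]
contact_force: [-4.3, -0.2, 7.1]
width: 13.7
t 22.25 tcp [ 569.7 -130.   228.3] yaw 0.62 F [-4.31 -0.21  7.14] T [-0.194  0.909  0.124] w 13.7 q6 -0.382 tau6 -0.458
```

```bash
python3 -m pendant '[{"offset":[0,0,0.00025],"angular":[0,0,3]},{"offset":[0,0,0.00025],"angular":[0,0,3]}]' >/dev/null; python3 st.py
python3 -m pendant '[{"offset":[0,0,0.00025],"angular":[0,0,3]},{"offset":[0,0,0.00025],"angular":[0,0,3]}]' >/dev/null; python3 st.py
python3 -m pendant '[{"offset":[0,0,0.00025],"angular":[0,0,3]}]' >/dev/null; python3 st.py
python3 -m pendant '[{"offset":[0,0,0.00025],"angular":[0,0,3]}]' >/dev/null; python3 st.py
```

```text
t 22.45 tcp [ 569.8 -130.   227.8] yaw -5.34 F [-4.86 -0.74  6.61] T [-0.225  0.875  0.109] w 13.4 q6 -0.278 tau6 -0.319
t 22.65 tcp [ 569.8 -130.   227.3] yaw -11.34 F [-4.39 -0.84  7.29] T [-0.218  0.906  0.141] w 13.4 q6 -0.173 tau6 -0.321
t 22.75 tcp [ 569.9 -130.   227.1] yaw -14.34 F [-4.14 -0.79  7.54] T [-0.204  0.843  0.111] w 13.6 q6 -0.121 tau6 -0.321
t 22.85 tcp [ 569.9 -130.   226.9] yaw -17.34 F [-4.74 -1.67  6.72] T [-0.233  0.805  0.088] w 13.3 q6 -0.068 tau6 -0.32
```

The loose baseline is Tz ≈ 0.11 (tau6 = −0.32 at this speed). I continue in 3° steps.

```bash
python3 -m pendant '[{"offset":[0,0,0.00025],"angular":[0,0,3]}]' >/dev/null; python3 st.py
python3 -m pendant '[{"offset":[0,0,0.00025],"angular":[0,0,3]}]' >/dev/null; python3 st.py
python3 -m pendant '[{"offset":[0,0,0.00025],"angular":[0,0,3]}]' >/dev/null; python3 st.py
python3 -m pendant '[{"offset":[0,0,0.00025],"angular":[0,0,3]}]' >/dev/null; python3 st.py
```

```text
t 22.95 tcp [ 569.9 -130.   226.6] yaw -20.34 F [-3.51 -1.11  6.77] T [-0.22   0.766  0.084] w 13.5 q6 -0.016 tau6 -0.32
t 23.05 tcp [ 570.  -130.   226.5] yaw -23.34 F [-4.74 -0.83  8.72] T [-0.181  0.826  0.182] w 13.4 q6 0.036 tau6 -0.273
t 23.15 tcp [ 570.  -130.   226.4] yaw -26.32 F [-5.34  0.39  8.59] T [-0.134  0.887  0.221] w 13.5 q6 0.089 tau6 -0.213
t 23.25 tcp [ 570.1 -130.   226.3] yaw -29.31 F [-4.26 -0.82  9.7 ] T [-0.107  0.927  0.316] w 13.6 q6 0.141 tau6 -0.158
```

Contact came at about yaw −20.5°. I continue carefully.

```bash
python3 -m pendant '[{"offset":[0,0,0.00025],"angular":[0,0,3]}]' >/dev/null; python3 st.py
python3 -m pendant '[{"offset":[0,0,0.00025],"angular":[0,0,3]}]' >/dev/null; python3 st.py
```

```text
t 23.35 tcp [ 570.1 -130.1  226.2] yaw -32.3 F [-5.27 -0.24  9.46] T [-0.092  0.904  0.34 ] w 13.5 q6 0.193 tau6 -0.101
t 23.45 tcp [ 570.2 -130.1  226.1] yaw -35.29 F [-5.39 -0.89  9.41] T [-0.117  0.995  0.355] w 12.9 q6 0.245 tau6 -0.043
```

```bash
python3 -m pendant '[{"offset":[0,0,0.0002],"angular":[0,0,3]}]' >/dev/null; python3 st.py
python3 -m pendant '[{"offset":[0,0,0.0001],"angular":[0,0,2]}]' >/dev/null; python3 st.py
for i in 1 2 3 4; do python3 -c "
from h import *
ctrl.camera('top')"; python3 st.py; done
```

```text
t 23.55 tcp [ 570.2 -130.1  226. ] yaw -38.27 F [-5.51 -1.15 11.31] T [-0.153  0.961  0.49 ] w 13.5 q6 0.297 tau6 0.016
t 23.65 tcp [ 570.2 -130.1  226. ] yaw -40.24 F [-4.53 -0.44 11.28] T [-0.149  0.994  0.488] w 13.2 q6 0.332 tau6 0.255
t 23.7 tcp [ 570.2 -130.1  225.9] yaw -40.3 F [-5.34 -0.8  10.25] T [-0.148  0.915  0.358] w 12.8 q6 0.333 tau6 0.489
t 23.75 tcp [ 570.2 -130.1  225.9] yaw -40.19 F [-4.95  0.1  10.44] T [-0.151  0.864  0.365] w 13.1 q6 0.331 tau6 0.464
t 23.8 tcp [ 570.2 -130.1  225.9] yaw -40.17 F [-5.49 -0.41 10.44] T [-0.161  0.935  0.364] w 13.4 q6 0.33 tau6 0.364
t 23.85 tcp [ 570.2 -130.1  226. ] yaw -40.16 F [-4.29 -0.75 10.83] T [-0.133  0.967  0.321] w 13.4 q6 0.33 tau6 0.343
```

Turning torque is 0.49 (about 0.38 above loose), and the angle past contact implies about 48 N, so both estimates fall inside the window. I let go, rise and check.

```bash
python3 -m pendant '[{"offset":[0,0,0],"angular":[0,0,0]},{"offset":[0,0,0],"angular":[0,0,0]},{"offset":[0,0,0],"angular":[0,0,0]},{"offset":[0,0,0],"angular":[0,0,0]},{"offset":[0,0,0],"angular":[0,0,0]},{"offset":[0,0,-0.02],"angular":[0,0,0]},{"offset":[0,0,-0.025],"angular":[0,0,0]},{"offset":[0,0,-0.025],"angular":[0,0,0]},{"offset":[0,0,-0.025],"angular":[0,0,0]},{"offset":[0,0,-0.025],"angular":[0,0,0]},{"offset":[0,0,0],"angular":[0,0,0]},{"offset":[0,0,0],"angular":[0,0,0]},{"offset":[0,0,0],"angular":[0,0,0]}]' -1 60
python3 st.py
python3 - <<'E'
from h import *
im,K,E=snap('top','t6.png')
a=cv2.resize(cv2.cvtColor(im[145:290,258:403],cv2.COLOR_RGB2BGR),(400,400),interpolation=cv2.INTER_CUBIC)
im,K,E=snap('wrist','w6.png');np.savez('w6.npz',K=K,E=E,im=im)
b=cv2.resize(cv2.cvtColor(im,cv2.COLOR_RGB2BGR),(400,300)); b=cv2.copyMakeBorder(b,0,100,0,0,0)
cv2.imwrite('pics/c6.png',np.hstack([a,b]))
E
```

```text
time_s: 25.15
tcp_pos: [569.6, -129.3, 342.3]
eef_rot: [0.907, 0.421, -0.001, -0.001]
contact_force: [-0.3, 0.4, 0.3]
width: 85.2
t 25.15 tcp [ 569.6 -129.3  342.3] yaw -40.26 F [-0.32  0.37  0.27] T [-0.001  0.006  0.055] w 85.2 q6 0.331 tau6 0.0
```

View pics/c6.png

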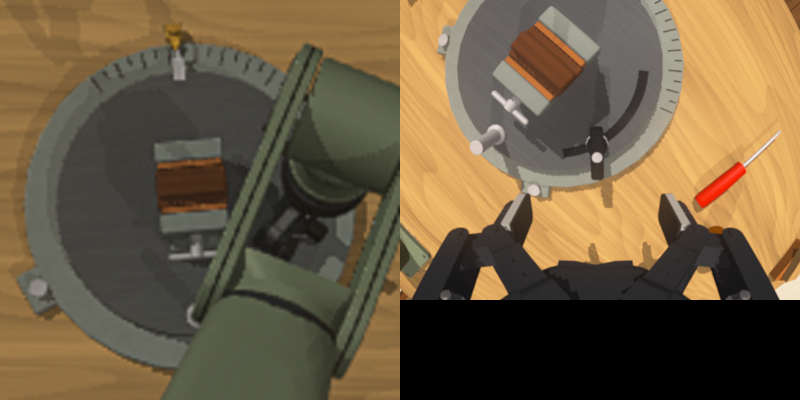

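The pointer (178,60) still faces the marker (175,40), the knob bar has followed the grip, and the gripper is clear. I hand in.

```bash
python3 -c "
from rig import ctrl
print(ctrl.hand_in())"
```

```text
the job is handed in; nothing more can be done
None
```

The vise is at the marker and clamped again, and the job is handed in after about 25 s of the 69 s allowed.

- **Loosening:** I turned the knob about 0.85 rad. The turntable then moved with only about 2 N at the handle, so it was not forced while clamped.
- **Swing:** I swung it about 0.6 rad by the handle. A close look showed it 0.024 rad short, so I gripped the handle again and corrected it. The wrist camera then showed the pointer within about 0.004 rad of the marker tip.
- **Tightening:** I stopped at 0.49 N m while turning, about 0.38 N m above the loose knob, and let go. That suggests roughly 38 N of clamping force.
- **Disagreements:** The angle turned past first contact suggests about 48 N instead of 38 N; both are inside the 28–58 N range. With the knob held still, the torque read lower, at 0.32–0.36 N m.
- **Final check:** After I let go, the top view still showed the pointer facing the marker, but that view is only good to about 0.01 rad. The gripper was clear, with about zero contact force, and the arm went near none of the other objects.

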